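Push the long pipe roller up to the start stop of the ramp

TASK

On the plywood two-lane roller ramp, push the longer of the two pipe rollers up its own lane with the fingertips, over the crest and into the dip at the top, so that it rests against the stop board and does not roll back. Push it steadily: do not flick it, let it run away back down, or lift it. Leave the short roller and the other things on the table where they are.

Things in the scene. Friction and masses are not known exactly. Their poses are not given: they have to be found in the camera images.
- gutter: Fixed plywood ramp, 208 mm wide, two lanes side by side. Origin on the table below it; x level, pointing uphill; y across the lanes; z up. Lane centre lines at y = +49 and -49 mm, each lane 90 mm wide; side walls and 8 mm divider stand 10 mm above the floor. Floor height above the table: 36 mm at x = -110, up at 8 degrees to 59 mm at the crest, x = 53; then down at 8 degrees to the stop, x = 108 mm.
- ramp: Sloped floor of the ramp, fixed to it. Origin on the floor surface, midway across, at the inner face of the lip that closes the low end; x up the slope (crest at x = 165 mm), y across the lanes, z square to the floor. Lip: x = -10 to 0, 10 mm high; a roller against it has its centre at x = 20 mm. Fingers over 10 mm above the floor clear lip, walls and divider.
- crest (a point): Point on the floor line of the crest, midway between the lanes, 59 mm above the table. Once a roller's centre is past the crest it rolls into the dip by itself.
- stop (a point): Foot of the upright stop-board face, midway between the lanes, 51 mm above the table. The board is 14 mm thick, spans both lanes, top 99 mm above the table. A roller resting against it has its centre 25 mm before this face (30 mm past the crest), 80 mm above the table.
- long_roller: The long roller: a plugged grey plastic pipe offcut, 50 mm in diameter, 80 mm long, about 0.1 to 0.25 kg, loose, lying across one of the two lanes (which one varies) against the lip at the lower end. Origin at its centre (25 mm above the floor it lies on); its y axis is its length; x and z turn as it rolls. It rolls freely.
- short_roller: The short roller in the other lane: same 50 mm grey pipe but only 40 mm long, against the lip. Origin at its centre, y along its length. It must stay where it is.
- hammer: Small hammer, about 260 mm long and 26 mm high, lying beside the ramp; bystander.
- flask: Metal drinking flask, 68 mm in diameter, 180 mm tall, standing beyond the high end of the ramp; origin under its base; bystander.
- glue: White glue bottle, 44 mm in diameter, 110 mm tall, standing off the low end of the ramp; origin under its base; bystander.
There are look-alikes about, which are no part of the job. Leave any purple, turquoise or yellow look-alike of the long_roller alone.

How it is judged:
At the end, for the whole second after the job is handed in: The long roller lies still (under 20 mm/s) in the dip of its lane, across the lane (within 0.2 rad), its surface within 5 mm of touching the stop board; the short roller is within 10 mm of its start (x of long_roller in the frame of gutter between 0.0784 and 0.0874 m and z of long_roller in the frame of gutter between 0.076 and 0.083 m and (y of long_roller in the frame of gutter between 0.037 and 0.061 m or y of long_roller in the frame of gutter between -0.061 and -0.037 m) and angle between the y axis of long_roller and the y axis of gutter, either way round below 0.2 rad and linear speed of long_roller below 0.02 m/s and distance of short_roller from where it was at the start of the episode below 0.01 m).
It fails at once if the long roller is lifted or climbs more than 8 mm off the ramp floor (z of long_roller in the frame of ramp above 0.033 m).
It fails at once if the long roller runs faster than 0.45 m/s: flicked, or let go to run back down (linear speed of long_roller above 0.45 m/s).
It fails at once if the short roller is moved more than 10 mm (distance of short_roller from where it was at the start of the episode above 0.01 m).
It fails at once if the hammer, flask or glue bottle is moved more than 20 mm (distance of any of hammer, flask, glue from where it was at the start of the episode above 0.02 m).
It also fails if it takes over 35 s, if anything falls off the work surface, if the arm or the gripper's body presses on something with over 40 N, if the wrist force passes 120 N, or if a joint passes its speed limit or range.

ROBOT

A 6-joint arm with a two-finger parallel gripper is mounted at the origin on the work surface. World frame = base frame: x ahead of the robot, y to its left, z up, the work surface at z = 0. Lengths are in m, angles in rad, forces in N, time in s.
With the tool pointing down it reaches from about 0.375 to 0.75 m from the base axis. Payload 9 kg.
Tool frame: the origin (TCP) lies on the centre line of the jaws, within the pads' length; the fingertips stand 25 mm ahead of it and the grasp point (between the pads) lies 6 mm ahead of it; z points along the fingers, y is the line along which they close (so a half turn about z gives the same grasp; the last joint's range is limited). The gripper opens to 85 mm and grips with 20 to 120 N. Pads are 22 mm wide; open, the fingers measure 114 mm over their backs; the gripper's body (76 mm by 85 mm) begins 54 mm behind the grasp point. The pads swing forward as they close: fully open they stand 13 mm farther back than shut.
Start: joints at [-1.458, 0.104, 0.097, 1.564, 0, 1.353], TCP at [0.195, -0.567, 0.256] pointing down, gripper open.
Joint ranges: [-2.99, 2.99], [-0.84, 1.86], [-1.1, 1.16], [-1.84, 2.11], [-1.51, 1.56], [-3.14, 3.14]. Speed limits (rad/s): [2.22, 2.22, 2.57, 3.14, 3.14, 3.14].

INTERFACE

Orientations are given as a unit quaternion [x, y, z, w].
In Python, from plant import env, cams, workorder gives the robot as it stands. The module is installed in compiled form; this text tells all that it offers.
- The arm moves only by the shell command python3 -m pendant 'ROWS' [OPENING] [FORCE]. ROWS is text: rows parted by semicolons, each of 6 numbers parted by spaces: the shift along the tool's x, y, z in cm, then the turn, a rotation vector about the tool's x, y, z in degrees. A call has 1 to 20 rows; each row shifts and turns the commanded pose from where the row before left it, along the tool's axes as they then stand; what a row does not reach is not made up. A row lasts 1/12 s, in which the tool goes at most 41.7 mm and 7.16 degrees, less where a joint would pass 70% of its speed; a pose out of reach is approached as far as the arm can. A call with a gripper value outside its range is refused whole. OPENING is the closure, from -1 (fully open) to 1 (shut), so that 0 is half open, set as the call begins (- or left out, the last holds). The fingers move at their own pace and stop on an object; FORCE is the grip in N (left out, the last holds). Time passes only in rows, so rows that do not move let the fingers close. It gives the time, the measured TCP pose, the force, the opening and the grip force at its end, in the units of the state.
- env.get_state(): the state, without advancing time (a new reading comes with each control period).
- cams.camera(name): name is "side" or "top"; returns a dict with "frame" (384x512x3 uint8, blue, green, red), "z_map" (384x512 float32, m along the optical axis (not along the pixel's ray), 0 where there is no reading), "fov_y" (degrees; the focal length in pixels is half the picture's height over the tangent of half this angle, whatever the lens; pixels are square), "cx", "cy" (the principal point, pixels), "dist_coeffs" ([k1, k2, p1, p2, k3] as OpenCV has them; the pictures are not rectified), "R" (3x3) and "t" (3): a world point X has camera coordinates R X + t. Camera axes: x right, y down, z forward; pixel columns grow to the right and rows downward; lengths in m; the calibration is good to about 2 mm. A picture is of the moment at which its call begins.
- workorder.job_done(): hands the job in; it is judged then, once.
Trained networks look in a picture, given as the dict that the camera call returned (one of the last four; its "shot" number tells which), for a name from the list of things; names that differ only in an ending like _2 or _b are one class to them, and where a whole thing is asked for, a point or a joint stands for the part that bears it (a point fixed in the world has none). Each returns a list of dicts, best first, with "conf" (0 to 1); they miss things now and then, are a little off and sometimes report something else, mostly with a low value. They report only what shows in the picture. A call takes as long as a camera call. They do not tell look-alikes from the thing itself.
- cams.look_for(picture, name): "position" ([x, y, z] in m, in the coordinates of the camera as it stood for that picture, good to about 4 mm: the middle of the surface that is visible of it).
- cams.cut_out(picture, name): "mask" (384x512 bool, what is visible of it).
- cams.pinpoint(picture, name): "position" ([x, y, z] in m, in the coordinates of the camera as it stood for that picture, good to about 4 mm: a listed point, or the origin of a listed thing).
The state is a dict: "clock": time; "q": joint angles; "dq": joint speeds; "effort": joint torques, N m; "tool_pos": TCP position; "tcp_rot": TCP orientation; "contact_force": force on the tool from outside, world axes, zero at the start; "moment": the same for the moment, N m; "finger_gap": opening from 0.0 (shut) to 1.0 (fully open); "finger_force": force on a finger pad.
Only numpy, scipy, OpenCV 4.12 (cv2) and the standard library are available. Lean on these libraries where they do the work, as an engineer would, in place of code of your own. Each camera call takes 0.05 s, during which the arm holds its last target. There are 200 camera calls.

## Working session

There is one attempt and no reset: what is moved stays moved. The work goes in short steps, Python scripts to look and compute and a shell command to move; the robot and the scene stay as the last step left them, time stands still between calls to the robot, and variables do not carry over. Pictures are saved under pics/ and viewed, at most 10 in all, crops included, and the job is handed in when it is done.

```bash
mkdir -p pics
cat > h.py <<'E'
import numpy as np,cv2
from plant import env,cams,workorder
def W(p,c): return np.array(p['R']).T@(np.array(c)-np.array(p['t']))
E
python3 - <<'E'
from h import *
ims=[]
for n in ("side","top"):
    p=cams.camera(n); ims.append(p['frame'])
    print(n,p['fov_y'],p['dist_coeffs'],'campos',W(p,[0,0,0]).round(3))
    for k in ("gutter","ramp","crest","stop","long_roller","short_roller","hammer","flask","glue"):
        r=cams.pinpoint(p,k)
        print(k,[(round(d['conf'],2),W(p,d['position']).round(3).tolist()) for d in r[:4]])
    f=384/2/np.tan(np.radians(p['fov_y'])/2)
    K=np.array([[f,0,p['cx']],[0,f,p['cy']],[0,0,1]])
    for d in cams.look_for(p,"long_roller"):
        uv=cv2.projectPoints(np.array([d['position']],float),np.zeros(3),np.zeros(3),K,np.array(p['dist_coeffs'],float))[0].ravel()
        print(' long look',round(d['conf'],2),W(p,d['position']).round(3),uv.round())
cv2.imwrite('pics/side.png',ims[0]);cv2.imwrite('pics/top.png',ims[1])
s=env.get_state();print(s['clock'],s['tool_pos'],s['tcp_rot'])
E
```

```text
side 44.33024883019542 [-0.12738103  0.          0.          0.          0.        ] campos [0.497 0.701 0.974]
gutter [(0.62, [0.595, -0.104, 0.003]), (0.16, [0.602, -0.05, 0.055])]
ramp [(0.7, [0.587, -0.212, 0.032])]
crest []
stop [(0.75, [0.611, 0.008, 0.051])]
long_roller [(0.8, [0.405, -0.214, 0.021]), (0.8, [0.394, -0.076, 0.024]), (0.7, [0.461, -0.454, 0.027]), (0.67, [0.61, -0.34, 0.02])]
short_roller [(0.79, [0.64, -0.199, 0.062])]
hammer [(0.82, [0.768, -0.141, 0.0])]
flask [(0.76, [0.523, 0.12, -0.003])]
glue [(0.85, [0.445, -0.34, -0.0])]
 long look 0.96 [ 0.54  -0.179  0.079] [264. 162.]
 long look 0.74 [ 0.398 -0.056  0.047] [316. 210.]
 long look 0.73 [ 0.607 -0.324  0.037] [245. 135.]
 long look 0.63 [ 0.408 -0.197  0.036] [312. 172.]
 long look 0.61 [ 0.607 -0.055  0.05 ] [234. 203.]
 long look 0.54 [ 0.466 -0.437  0.043] [294. 113.]
top 44.34508814393752 [-0.13926543  0.          0.          0.          0.        ] campos [ 0.393 -0.07   1.271]
gutter [(0.93, [0.6, -0.106, 0.004])]
ramp [(0.61, [0.591, -0.213, 0.036])]
crest [(0.62, [0.602, -0.049, 0.057]), (0.2, [0.609, 0.003, 0.053])]
stop [(0.66, [0.451, -0.339, -0.001]), (0.61, [0.61, 0.003, 0.052])]
long_roller [(0.98, [0.612, -0.343, 0.028]), (0.91, [0.39, -0.074, 0.025]), (0.7, [0.544, -0.194, 0.062]), (0.66, [0.461, -0.455, 0.025])]
short_roller [(0.84, [0.642, -0.203, 0.063])]
hammer [(0.6, [0.766, -0.141, 0.003])]
flask []
glue [(0.88, [0.448, -0.338, 0.002])]
 long look 0.78 [ 0.544 -0.191  0.085] [312. 212.]
 long look 0.71 [ 0.461 -0.449  0.044] [408. 245.]
 long look 0.66 [ 0.609 -0.336  0.047] [365. 190.]
 long look 0.64 [ 0.408 -0.212  0.049] [319. 266.]
 long look 0.64 [ 0.392 -0.075  0.043] [266. 272.]
 long look 0.63 [ 0.638 -0.204  0.08 ] [316. 176.]
1.1 [ 0.19487574 -0.56748827  0.25631323] [9.86353365e-01 1.64642157e-01 1.54288138e-06 1.69582212e-05]
```

Run:
```python
import cv2
a=cv2.imread('pics/side.png');b=cv2.imread('pics/top.png')
cv2.imwrite('pics/v1.png',cv2.resize(a[60:300,130:450],None,fx=2.5,fy=2.5))
cv2.imwrite('pics/v2.png',cv2.resize(b[120:320,180:440],None,fx=3,fy=3))
```

```text
(no output)
```

View pics/v1.png

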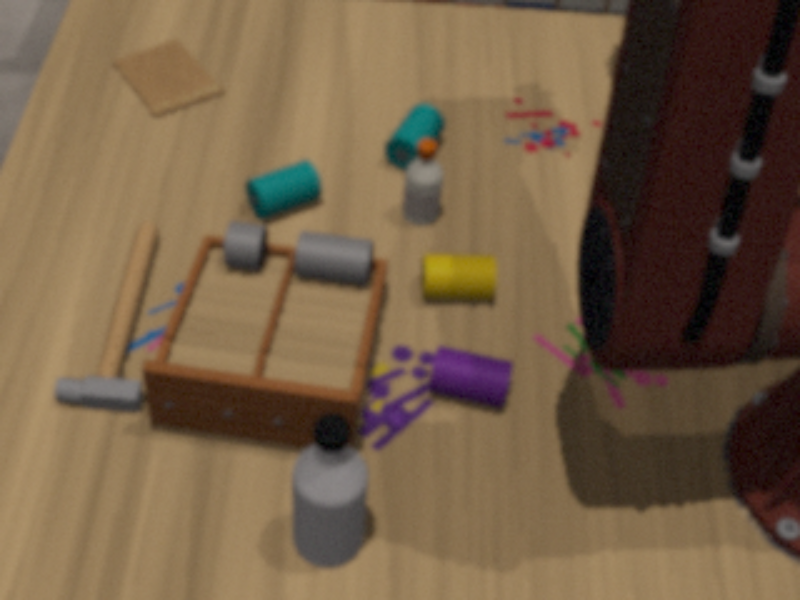

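View pics/v2.png

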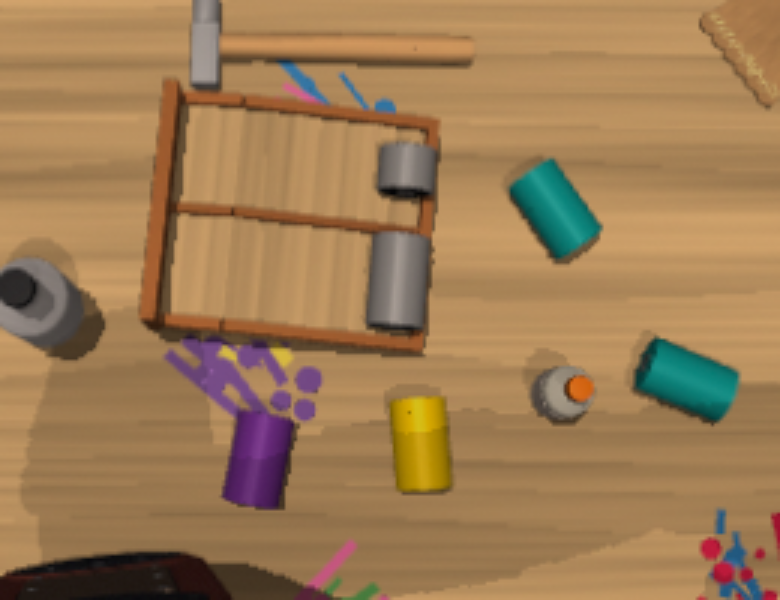

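Candidates (top-view pixels): long grey roller (312,212), short grey roller (316,176), turquoise (365,190) and (408,245), yellow (319,266), purple (266,272). The one I want is the grey 80 mm roller at (312,212), in the lane nearer the robot, against the lip. Uphill is roughly world +y. Next I'll refine the ramp pose and check the choice in one close crop.

Run:
```python
from h import *
p=cams.camera("top")
f=192/np.tan(np.radians(p['fov_y'])/2)
K=np.array([[f,0,p['cx']],[0,f,p['cy']],[0,0,1]]);D=np.array(p['dist_coeffs'],float)
def pts(m):
    m=m&(p['z_map']>0); v,u=np.nonzero(m); z=p['z_map'][m]
    n=cv2.undistortPoints(np.stack([u,v],1).astype(np.float32)[:,None],K,D)[:,0]
    return (np.c_[n*z[:,None],z]-p['t'])@np.array(p['R'])
g=[d for d in cams.cut_out(p,"gutter")][0]; P=pts(g['mask'])
P=P[(P[:,2]>.03)&(P[:,2]<.11)]
print('gutter',g['conf'],len(P),cv2.minAreaRect(P[:,:2].astype(np.float32)*1000))
c=np.array([.598,-.105])
for n in("long_roller","short_roller"):
  for d in cams.cut_out(p,n):
    Q=pts(d['mask']); Q=Q[Q[:,2]>.02]; print(n,round(d['conf'],2),np.median(Q,0).round(3),Q[:,2].max().round(3),cv2.minAreaRect(Q[:,:2].astype(np.float32)*1000))
# floor plane in lane: central piece
M=P[(abs(P[:,0]-.55)<.03)&(P[:,1]>-.15)&(P[:,1]<-.07)]
A=np.c_[M[:,:2],np.ones(len(M))];s=np.linalg.lstsq(A,M[:,2],rcond=None)[0];print('plane',s,np.degrees(np.arctan(np.hypot(*s[:2]))),np.degrees(np.arctan2(s[1],s[0])),'floor at (.547,-.11)',s@[.547,-.11,1])
cv2.imwrite('pics/c.png',cv2.resize(p['frame'][150:240,270:360],None,fx=5,fy=5))
```

```text
gutter 0.64 6358 ((600.5490112304688, -104.32418823242188), (243.67919921875, 209.1580047607422), 84.70158386230469)
long_roller 0.94 [ 0.61  -0.337  0.046] 0.054 ((612.7594604492188, -339.2049255371094), (78.09307861328125, 49.45134735107422), 34.548927307128906)
long_roller 0.93 [ 0.542 -0.192  0.084] 0.093 ((543.3541259765625, -193.82823181152344), (49.754905700683594, 80.63713836669922), 85.05406951904297)
long_roller 0.89 [ 0.459 -0.449  0.045] 0.055 ((460.6661682128906, -453.8174133300781), (81.33023071289062, 49.89987564086914), 70.39679718017578)
long_roller 0.88 [ 0.393 -0.075  0.045] 0.054 ((391.4608459472656, -73.92781066894531), (50.085174560546875, 80.38001251220703), 79.32376098632812)
long_roller 0.84 [ 0.403 -0.214  0.045] 0.056 ((404.6660461425781, -217.1995849609375), (80.82102966308594, 50.28348922729492), 4.12985897064209)
short_roller 0.71 [ 0.639 -0.202  0.083] 0.094 ((646.5645751953125, -203.75970458984375), (49.869728088378906, 52.542598724365234), 86.1884994506836)
plane [0.01401023 0.14298224 0.05741703] 8.175570926834066 84.40369317852014 floor at (.547,-.11) 0.049352576669225434
```

View pics/c.png

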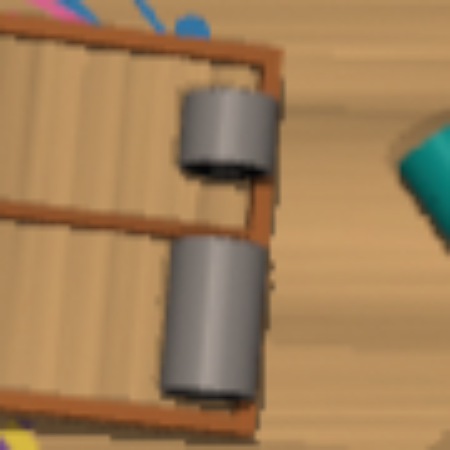

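The crop shows the plain grey 80 mm roller, crop pixel (215,315), lying against the lip in the near lane. The short roller is in the other lane. The ramp's yaw is about 84.7°. I'll turn the tool first, then move to a hover behind the lip with the fingers half open.

```bash
python3 -m pendant '0 0 0 0 0 -5.48;0 0 0 0 0 -5.48;0 0 0 0 0 -5.48;0 0 0 0 0 -5.48;0 0 0 0 0 -5.48;0 0 0 0 0 -5.48;0 0 0 0 0 -5.48;0 0 0 0 0 -5.48;0 0 0 0 0 -5.48;0 0 0 0 0 -5.48;0 0 0 0 0 -5.48;0 0 0 0 0 -5.48' 0 20
python3 -m pendant '2.81 2.62 0.5 0 0 0;2.81 2.62 0.5 0 0 0;2.81 2.62 0.5 0 0 0;2.81 2.62 0.5 0 0 0;2.81 2.62 0.5 0 0 0;2.81 2.62 0.5 0 0 0;2.81 2.62 0.5 0 0 0;2.81 2.62 0.5 0 0 0;2.81 2.62 0.5 0 0 0;2.81 2.62 0.5 0 0 0;2.81 2.62 0.5 0 0 0;2.81 2.62 0.5 0 0 0;0 0 0 0 0 0;0 0 0 0 0 0'
python3 - <<'E'
from h import *
ims=[]
s=env.get_state();print(s['clock'],s['tool_pos'],s['tcp_rot'],s['contact_force'],s['finger_gap'])
p=cams.camera("side")
f=192/np.tan(np.radians(p['fov_y'])/2)
K=np.array([[f,0,p['cx']],[0,f,p['cy']],[0,0,1]]);D=np.array(p['dist_coeffs'],float)
m=p['z_map']>0; v,u=np.nonzero(m); z=p['z_map'][m]
n=cv2.undistortPoints(np.stack([u,v],1).astype(np.float32)[:,None],K,D)[:,0]
P=(np.c_[n*z[:,None],z]-p['t'])@np.array(p['R'])
L=P-s['tool_pos']; a=np.radians(84.7);x=L[:,0]*np.cos(a)+L[:,1]*np.sin(a);y=L[:,0]*np.sin(a)-L[:,1]*np.cos(a)
k=(abs(x)<.03)&(abs(y)<.07)&(L[:,2]>-.06)&(L[:,2]<.02)
for lo in np.arange(-.05,.02,.005):
    q=k&(L[:,2]>=lo)&(L[:,2]<lo+.005)
    if q.any(): print(round(lo,3),q.sum(),'x',x[q].min().round(3),x[q].max().round(3),'y',np.percentile(y[q],[0,25,50,75,100]).round(3))
cv2.imwrite('pics/s2.png',cv2.resize(p['frame'][20:260,180:440],None,fx=2.4,fy=2.4))
E
```

```text
clock: 2.3
tool_pos: [0.1949, -0.5675, 0.2563]
tcp_rot: [0.737, 0.675, -0.0, 0.0]
contact_force: [0.3, 0.0, 0.7]
finger_gap: 0.5
finger_force: 0.0
clock: 3.47
tool_pos: [0.5399, -0.259, 0.1957]
tcp_rot: [0.738, 0.675, -0.0, -0.0]
contact_force: [-0.2, -0.7, 0.0]
finger_gap: 0.5
finger_force: 0.0
3.4667 [ 0.53991457 -0.25898032  0.19574066] [ 7.37822784e-01  6.74994333e-01 -1.18210142e-04 -4.18868797e-04] [-0.20866539 -0.74771995  0.00915654] 0.49991620069263965
-0.025 1 x -0.007 -0.007 y [0.021 0.021 0.021 0.021 0.021]
-0.02 14 x -0.002 0.014 y [-0.031 -0.024  0.021  0.025  0.033]
-0.015 17 x -0.004 0.013 y [-0.035 -0.031 -0.027  0.021  0.03 ]
-0.01 17 x -0.004 0.015 y [-0.036 -0.027  0.021  0.026  0.033]
-0.005 17 x -0.004 0.015 y [-0.036 -0.027  0.021  0.025  0.032]
-0.0 17 x -0.002 0.014 y [-0.036 -0.031 -0.024  0.024  0.032]
0.005 17 x -0.001 0.014 y [-0.033 -0.028 -0.023  0.023  0.032]
0.01 17 x -0.007 0.014 y [-0.036 -0.025  0.021  0.023  0.029]
0.015 20 x 0.006 0.015 y [-0.051 -0.038 -0.024  0.032  0.038]
```

View pics/s2.png

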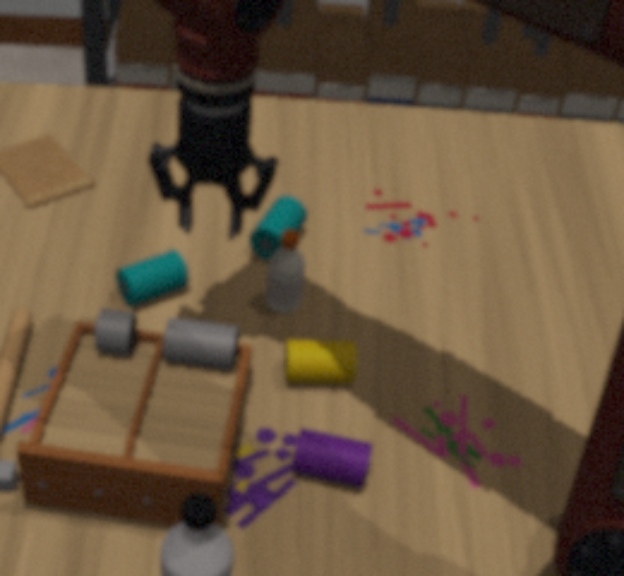

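The side view shows the half-open fingers behind the ramp at pixels (185,215) and (235,220), clear of the glue bottle at (287,280). The tips are about 20 mm below the TCP and ±36 mm wide. I'll descend behind the lip and close in slowly.

```bash
python3 -m pendant '0 -0.1 3 0 0 0;0 -0.1 3 0 0 0;0 -0.1 3 0 0 0;0 0 2.5 0 0 0;0 0 0.75 0 0 0;0 0 0 0 0 0;0.5 0 0 0 0 0;0.5 0 0 0 0 0;0.5 0 0 0 0 0;0.4 0 0 0 0 0;0.2 0 0 0 0 0;0 0 0 0 0 0'
python3 - <<'E'
from h import *
s=env.get_state();print(s['tool_pos'],s['contact_force'])
p=cams.camera("side")
print([(round(d['conf'],2),W(p,d['position']).round(3)) for d in cams.pinpoint(p,"long_roller")])
cv2.imwrite('pics/s3.png',cv2.resize(p['frame'][110:240,190:330],None,fx=4,fy=4))
E
```

```text
clock: 4.52
tool_pos: [0.5384, -0.239, 0.0744]
tcp_rot: [0.739, 0.674, 0.0, 0.0]
contact_force: [-0.4, 1.2, 0.5]
finger_gap: 0.505
finger_force: 0.0
[ 0.53838048 -0.23900949  0.07444054] [-0.37356163  1.16591909  0.48136082]
[(0.89, array([ 0.408, -0.211,  0.019])), (0.88, array([ 0.462, -0.453,  0.026])), (0.58, array([ 0.612, -0.337,  0.019])), (0.58, array([ 0.395, -0.073,  0.026])), (0.55, array([ 0.543, -0.194,  0.061]))]
```

View pics/s3.png

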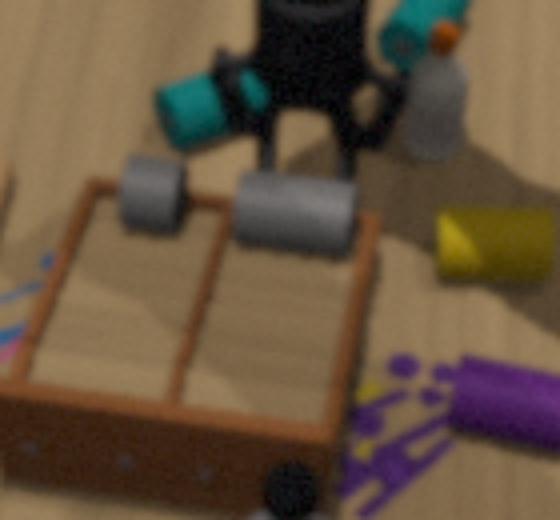

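The fingers are centred behind the long roller at (295,210), one either side of its middle and clear of the short roller at (152,195). Now a slow push up the slope.

```bash
python3 -m pendant '0.2 0 0 0 0 0;0.3 0 0 0 0 0;0.3 0 0 0 0 0;0.3 0 -0.04 0 0 0;0.3 0 -0.04 0 0 0;0.4 0 -0.06 0 0 0;0.4 0 -0.06 0 0 0;0.5 0 -0.07 0 0 0;0.5 0 -0.07 0 0 0;0.5 0 -0.07 0 0 0;0.5 0 -0.07 0 0 0;0.5 0 -0.07 0 0 0;0.5 0 -0.07 0 0 0;0.5 0 -0.07 0 0 0;0.5 0 -0.07 0 0 0;0.4 0 -0.06 0 0 0;0.3 0 -0.04 0 0 0;0.2 0 -0.03 0 0 0;0.1 0 0 0 0 0'
python3 - <<'E'
from h import *
s=env.get_state();print(s['tool_pos'],s['contact_force'])
for n in ("side","top"):
  p=cams.camera(n)
  for k in("long_roller","short_roller"): print(n,k,[(round(d['conf'],2),W(p,d['position']).round(3)) for d in cams.pinpoint(p,k) if W(p,d['position'])[0]>.5])
  if n=="side": cv2.imwrite('pics/s4.png',cv2.resize(p['frame'][110:240,190:330],None,fx=4,fy=4))
E
```

```text
clock: 6.2
tool_pos: [0.5447, -0.1676, 0.0827]
tcp_rot: [0.739, 0.674, -0.0, 0.0]
contact_force: [0.2, -2.8, 1.5]
finger_gap: 0.501
finger_force: 1.0
[ 0.54466278 -0.16755279  0.08273637] [ 0.19264331 -2.8237184   1.46521562]
side long_roller [(0.78, array([ 0.55 , -0.131,  0.072])), (0.64, array([ 0.587, -0.213,  0.032])), (0.48, array([ 0.611, -0.339,  0.021]))]
side short_roller [(0.55, array([ 0.644, -0.199,  0.062]))]
top long_roller [(0.74, array([ 0.611, -0.343,  0.026]))]
top short_roller []
```

View pics/s4.png

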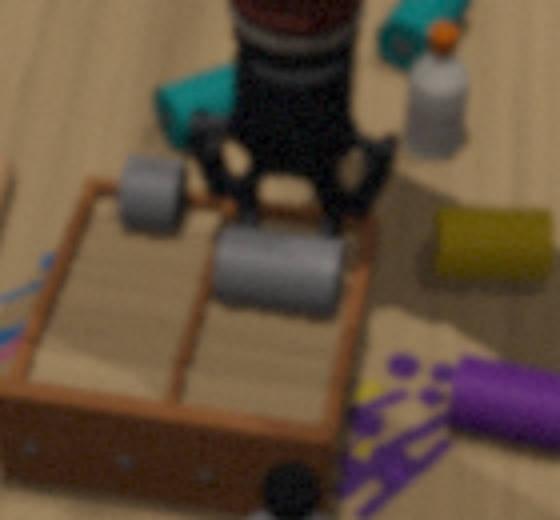

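The roller is being pushed squarely at (280,268), about 84 mm short of the crest, and the short roller at (152,195) hasn't moved. I'll keep pushing and slow down at the crest.

```bash
python3 -m pendant '0.2 0 -0.03 0 0 0;0.3 0 -0.04 0 0 0;0.4 0 -0.06 0 0 0;0.5 0 -0.07 0 0 0;0.5 0 -0.07 0 0 0;0.5 0 -0.07 0 0 0;0.5 0 -0.07 0 0 0;0.5 0 -0.07 0 0 0;0.5 0 -0.07 0 0 0;0.5 0 -0.07 0 0 0;0.5 0 -0.07 0 0 0;0.5 0 -0.07 0 0 0;0.5 0 -0.07 0 0 0;0.5 0 -0.07 0 0 0;0.4 0 -0.06 0 0 0;0.3 0 -0.04 0 0 0;0.3 0 -0.04 0 0 0;0.3 0 -0.04 0 0 0;0.3 0 -0.04 0 0 0;0.3 0 -0.04 0 0 0'
python3 -m pendant '0.3 0 -0.04 0 0 0;0.3 0 -0.04 0 0 0;0.3 0 0 0 0 0;0.3 0 0 0 0 0;0.3 0 0 0 0 0;0.3 0 0 0 0 0;0.2 0 0 0 0 0;0 0 0 0 0 0;0 0 0 0 0 0;0 0 0 0 0 0'
python3 - <<'E'
from h import *
s=env.get_state();print(s['tool_pos'],s['contact_force'])
for n in ("side","top"):
  p=cams.camera(n)
  for k in("long_roller","short_roller"): print(n,k,[(round(d['conf'],2),W(p,d['position']).round(3)) for d in cams.pinpoint(p,k) if W(p,d['position'])[0]>.5])
  if n=="side": cv2.imwrite('pics/s5.png',cv2.resize(p['frame'][110:240,190:330],None,fx=4,fy=4))
E
```

```text
clock: 8.17
tool_pos: [0.5522, -0.0849, 0.0943]
tcp_rot: [0.739, 0.674, -0.0, -0.0]
contact_force: [0.2, -1.2, 0.7]
finger_gap: 0.498
finger_force: 0.3
clock: 9.0
tool_pos: [0.5541, -0.0653, 0.0951]
tcp_rot: [0.739, 0.674, -0.0, 0.0]
contact_force: [0.5, -0.6, -0.2]
finger_gap: 0.5
finger_force: 0.0
[ 0.5541232  -0.06534832  0.09508844] [ 0.52807008 -0.629499   -0.20992947]
side long_roller [(0.72, array([ 0.616, -0.34 ,  0.021])), (0.66, array([ 0.558, -0.018,  0.078]))]
side short_roller [(0.8, array([ 0.644, -0.202,  0.064]))]
top long_roller [(0.97, array([ 0.609, -0.34 ,  0.028]))]
top short_roller [(0.8, array([ 0.641, -0.205,  0.065])), (0.61, array([ 0.765, -0.14 ,  0.003]))]
```

View pics/s5.png

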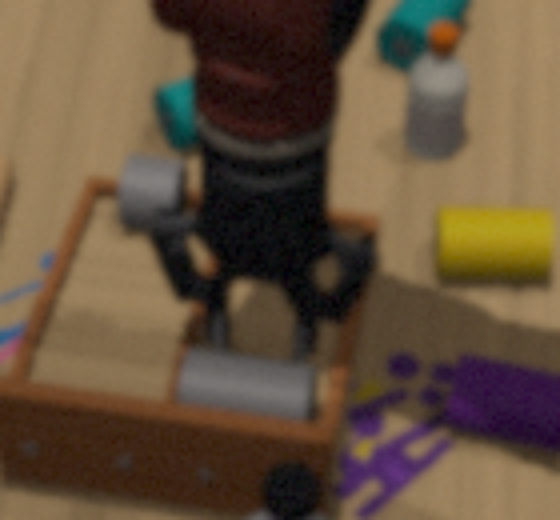

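The roller at (248,385) has rolled into the dip and sits against the stop board, at gutter x of about 0.083. The fingers are now clear of it. I'll back off, rise and check again.

```bash
python3 -m pendant '-0.5 0 -0.2 0 0 0;-1 0 -0.5 0 0 0;-1 0 -2 0 0 0;0 0 -3 0 0 0;0 0 -3 0 0 0;0 0 -3 0 0 0;-3 -1 -1 0 0 0;-3 -2 0 0 0 0;-3 -2 0 0 0 0;-3 -2 0 0 0 0;0 0 0 0 0 0;0 0 0 0 0 0;0 0 0 0 0 0;0 0 0 0 0 0'
python3 - <<'E'
from h import *
for n in ("side","top"):
  p=cams.camera(n)
  for k in("long_roller","short_roller"): print(n,k,[(round(d['conf'],2),W(p,d['position']).round(3)) for d in cams.pinpoint(p,k) if W(p,d['position'])[0]>.5])
  cv2.imwrite(f'pics/f_{n}.png',cv2.resize(p['frame'][110:290,170:410],None,fx=3,fy=3))
E
```

```text
clock: 10.47
tool_pos: [0.4714, -0.2029, 0.2223]
tcp_rot: [0.739, 0.674, 0.0, 0.0]
contact_force: [-0.2, 0.4, -0.6]
finger_gap: 0.499
finger_force: 0.0
side long_roller [(0.96, array([ 0.558, -0.018,  0.079])), (0.74, array([ 0.612, -0.34 ,  0.023]))]
side short_roller [(0.73, array([ 0.64 , -0.198,  0.064]))]
top long_roller [(0.75, array([ 0.559, -0.018,  0.08 ]))]
top short_roller [(0.89, array([ 0.644, -0.204,  0.062]))]
```

View pics/f_side.png

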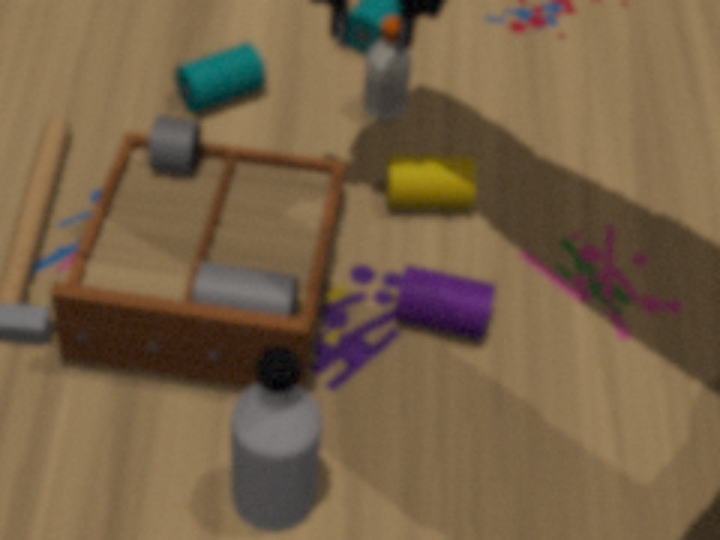

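The long roller at (245,288) lies square against the stop board. The short roller at (175,145) and the other objects are where they started, so I'm handing the job in.

```bash
python3 -c "
from plant import workorder
print(workorder.job_done())"
```

```text
the job is handed in; nothing more can be done
None
```

The job is handed in: the long roller rests still and square against the stop board in the dip of its lane, and the final camera check showed the short roller and everything else unmoved; the hand-in gave no verdict.

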